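Put a test panel under the light and switch it on

TASK

Slide the top panel sideways off the stack onto the upturned steel tray, keeping it flat and never lifting it, until it lies lengthwise and squarely in the middle of the tray; the two panels below must stay where they are. Then let go and switch the light hood on, flipping the slender ball-ended switch bat down toward you until it snaps over, and leave the two paddle switches and everything else as they stand.

Things in the scene. Friction and masses are not known exactly. Their poses are not given: they have to be found in the camera images.
- panel_top: topmost of three identical dark grey painted test panels in a flat stack, each 120 x 60 x 12 mm, about 0.16 kg. Origin: centre of the underside; x along the 120 side, y along the 60 side, z up. It starts flat on panel_mid, underside 24 mm above the work surface, turned a little against those below
- panel_mid: middle panel of the stack, same size; origin centre of the underside, 12 mm above the work surface. To stay where it is
- panel_low: bottom panel of the stack, same size, lying on the work surface; origin centre of the underside. To stay where it is
- tray: fixed upturned stainless steel tray, a plain flat-topped slab 160 (x) x 100 (y) mm, 23 mm high, a 3 mm flange round the foot, no rim on top. Origin: centre of the underside, z up. The stack stands beside one of its two long sides (+y or -y), 5 to 25 mm away, roughly parallel
- tray_top (a point): centre of the tray's flat top, 23 mm above the work surface; axes as the tray
- hood: fixed aluminium light hood: bar 560 mm long (y), x 0 to +45 mm from the origin (teak cap to +55), 160 to 250 mm above the surface, a 22 mm post at y = +-262 mm. Origin on the surface below the bar's front face (-x, to the robot), 27 to 33 mm beyond the switch faces' centres: at the switches the tool must come in tilted like the face normal
- lamp_box: fixed grey switch box of the light hood, 76 mm wide, one of three in a row (any order); its bat is a slender round stem with a ball end. Its face, 90 mm long up the slope, is centred 85 mm straight above the origin (on the work surface), where the bat pivots; the face normal leans 35 degrees from vertical toward the box's -x (the robot). z up
- lamp_bat (a joint): angle of the lamp switch's bat about the box's y axis, rad: 0 stands square to the face, -0.4 is off (leans up the slope, away from the robot), +0.4 is on (leans down the slope, toward the robot). An over-centre spring drives it away from 0 to whichever side it is on; about 3 N at the ball flips it, and past the centre it snaps by itself
- lamp_bat_tip (a point): centre of the 13 mm ball on the lamp switch's bat, 39 mm from the pivot; the stem is 7 mm thick
- fan_box: toggle switch box just like lamp_box, except that its bat is a short T-shaped paddle 30 wide and 27 long. Leave it alone. Origin and axes likewise.
- pump_box: toggle switch box just like lamp_box, except that its bat is a short T-shaped paddle 30 wide and 27 long. Leave it alone. Origin and axes likewise.
- fan_bat_tip (a point): near the end of the paddle of fan_box, 22 mm from its pivot; the paddle leans on or off and must stay so
- pump_bat_tip (a point): near the end of the paddle of pump_box, 22 mm from its pivot; the paddle leans on or off and must stay so
- jar_a: empty amber glass jar with black twist cap, 56 mm diameter, 75 mm high, beside the tray and stack; origin centre of the underside
- jar_b: second such jar, on the other side of them; same size and origin
- trim_tool: yellow plastic trim tool lying flat, 30 x 167 mm, 8 mm high; x along it, origin at the underside near the middle
- brush: orange detailing brush lying flat, 22 x 150 mm, 14 mm high; x along it, origin at the underside near the middle
- flask: tall grey plastic bottle, 66 mm diameter, 190 mm high; origin centre of the underside
- tape: empty cardboard tape core, 90 mm diameter, 24 mm high; origin centre of the underside
There are look-alikes about, which are no part of the job. What is shaped like the panel_top but brown or turquoise is not meant.

How it is judged (in metres and radians):
On the way, in this order (a step that is already met when the one before it is completed fails the run):
1. the top panel lies flat in the middle of the tray (x of panel_top in the frame of tray_top between -0.018 and 0.018 m and y of panel_top in the frame of tray_top between -0.018 and 0.018 m and z of panel_top in the frame of tray_top between -0.004 and 0.004 m and angle between the x axis of panel_top and the x axis of tray, either way round below 0.17 rad and angle between panel_top's own z axis and vertical below 0.06 rad and linear speed of panel_top below 0.02 m/s), for 0.2 s.
2. the lamp switch has snapped on (value of joint lamp_bat above 0.3 rad), for 0.2 s.
At the end, for the whole second after the job is handed in: Top panel flat and at rest on the tray, centre within 18 mm of the tray's along and across, turned under 0.17 rad from it; lower panels within 10 mm of their start; lamp bat on (above 0.3 rad); paddle bats unflipped (tips within 8 mm) (all of step 1 and distance of each of panel_mid, panel_low from where it was at the start of the episode below 0.01 m and distance of each of fan_bat_tip, pump_bat_tip from where it was at the start of the episode below 0.008 m and value of joint lamp_bat above 0.3 rad); the robot touches nothing.
It fails at once if the top panel is lifted (more than 16 mm) instead of slid (height (world z) of panel_top above 0.04 m).
It fails at once if the top panel is tipped by more than 0.3 rad (angle between panel_top's own z axis and vertical above 0.3 rad).
It fails at once if a lower panel is shifted more than 10 mm (distance of any of panel_mid, panel_low from where it was at the start of the episode above 0.01 m).
It fails at once if a paddle switch is flipped (distance of any of fan_bat_tip, pump_bat_tip from where it was at the start of the episode above 0.008 m).
It fails at once if a bystander is shifted more than 30 mm (distance of any of jar_a, jar_b, trim_tool, brush, flask, tape from where it was at the start of the episode above 0.03 m).
It also fails if it takes over 43 s, if anything falls off the work surface, if the arm or the gripper's body presses on something with over 40 N, if the wrist force passes 120 N, or if a joint passes its speed limit or range.

ROBOT

A 6-joint arm with a two-finger parallel gripper is mounted at the origin on the work surface. World frame = base frame: x ahead of the robot, y to its left, z up, the work surface at z = 0. Lengths are in mm, angles in degrees, forces in N, time in s.
With the tool pointing down it reaches from about 300 to 850 mm from the base axis. Payload 4.2 kg.
Tool frame: the origin (TCP) lies on the centre line of the jaws, within the pads' length; the fingertips stand 14 mm ahead of it and the grasp point (between the pads) lies 5 mm behind it; x points along the fingers, y is the direction in which the jaws open and shut, and the axes are right-handed (so a half turn about x gives the same grasp; the last joint's range is limited). The gripper opens to 91 mm and grips with 3 to 60 N. Pads are 32 mm wide; open, the fingers measure 118 mm over their backs; the gripper's body (76 mm by 178 mm) begins 60 mm behind the grasp point.
Start: joints at [69.729, 18.312, 89.639, -0, 72.044, -1.146], TCP at [188.393, 543.277, 227.976] pointing down, gripper open.
Joint ranges: [-177.97, 177.97], [-48.28, 115.42], [12.27, 149.76], [-77.06, 257.06], [2.81, 150.46], [-146.56, 146.56]. Speed limits (degrees/s): [147.25, 147.25, 180, 180, 180, 180].

INTERFACE

Orientations are given as [roll, pitch, yaw] about the fixed x, y, z axes, in that order (R = Rz(yaw) Ry(pitch) Rx(roll)).
In Python, from workcell import readout, optics, env gives the robot as it stands.
- The arm moves only by the shell command python3 -m creep 'ROWS' [OPENING] [FORCE]. ROWS is JSON, a list of rows, each an object with "translation": the shift along the world's x, y, z in cm, a list of three; "delta_rot": the turn, a rotation vector about the world's x, y, z in rad, a list of three. In form: [{"translation": [dx, dy, dz], "delta_rot": [rx, ry, rz]}, ...]. A call has 1 to 5 rows; each row shifts and turns the commanded pose from where the row before left it; what a row does not reach is not made up. A row lasts 1/12 s, in which the tool goes at most 41.7 mm and 7.16 degrees, less where a joint would pass 70% of its speed; a pose out of reach is approached as far as the arm can. A call with a gripper value outside its range is refused whole. OPENING is the gripper's target within -1 to 1 (fully open at 1, half-way at 0, shut at -1), set as the call begins (- or left out, the last holds). The fingers move at their own pace and stop on an object; FORCE is the grip in N (left out, the last holds). Time passes only in rows, so rows that do not move let the fingers close. It gives the time, the measured TCP pose, the force and the opening at its end, in the units of the state.
- readout.state(): the state, without advancing time (a new reading comes with each control period).
- optics.grab_frame(name): name is "scene" or "top" or "wrist"; returns (picture, depth): 480x640x3 uint8, red, green, blue; 480x640 float32, mm along the optical axis (not along the pixel's ray), 0 where there is no reading.
- optics.camera_params(name): a dict with "mtx" (3x3 intrinsics, pixels), "R" (3x3) and "t" (3): a world point X has camera coordinates R X + t. Camera axes: x right, y down, z forward; pixel columns grow to the right and rows downward; lengths in mm; the calibration is good to about 2 mm. A picture is of the moment at which its call begins: read the wrist's pose just before it. camera_params takes no time and is no camera call; for the wrist camera it gives the pose at the moment of the call.
- env.job_done(): hands the job in, once; it reports no verdict.
The state is a dict: "time_s": time; "qpos": joint angles; "qvel": joint speeds; "effort": joint torques, N m; "ee_pos": TCP position; "ee_rot": TCP orientation; "force": force on the tool from outside, world axes, zero at the start; "torque": the same for the moment, N m; "gripper_width": finger opening in mm.
Only numpy, scipy, OpenCV 4.12 (cv2) and the standard library are available. Lean on these libraries where they do the work, as an engineer would, in place of code of your own. Each camera call takes 0.05 s, during which the arm holds its last target.

## Working session

There is one attempt and no reset: what is moved stays moved. The work goes in short steps, Python scripts to look and compute and a shell command to move; the robot and the scene stay as the last step left them, time stands still between calls to the robot, and variables do not carry over. Pictures are saved under pics/ and viewed, and the job is handed in when it is done.

```bash
ls; mkdir -p pics; python3 - <<'E'
from workcell import readout, optics, env
import cv2,numpy as np
print(readout.state())
for n in ["scene","top"]:
    p,d=optics.grab_frame(n); c=optics.camera_params(n)
    cv2.imwrite(f"pics/{n}0.png",p[:,:,::-1]); np.savez(f"{n}0.npz",p=p,d=d,**c)
    print(n,c)
E
```

```text
pics
{'time_s': 0.0, 'qpos': array([ 6.97289336e+01,  1.83505287e+01,  8.97079627e+01, -2.74737475e-05,
        7.20427773e+01, -1.14698012e+00]), 'qvel': array([-0.01373706, -0.0524488 , -0.08377345, -0.01866748,  0.0349504 ,
        0.02570415]), 'effort': array([-7.74709515e-04, -4.12477005e+01, -2.31962746e+01,  7.27907801e-02,
        4.57975524e-02, -1.45345612e-04]), 'ee_pos': array([188.21835194, 542.80331997, 227.12085978]), 'ee_rot': array([ -91.13220172,   89.89873132, -110.25627945]), 'force': array([-0.52023221, -0.28021751,  0.46595709]), 'torque': array([ 0.0383889 , -0.01262923,  0.02576097]), 'gripper_width': 91.33391306005146}
scene {'mtx': array([[608.59561183,   0.        , 314.98681524],
       [  0.        , 608.59561183, 232.51841556],
       [  0.        ,   0.        ,   1.        ]]), 'R': array([[ 9.98154205e-01,  6.07251364e-02,  8.00001363e-04],
       [ 4.67138537e-02, -7.59296373e-01, -6.49066125e-01],
       [-3.88071908e-02,  6.47905453e-01, -7.60731573e-01]]), 't': array([-453.40058148,   27.24406759, 1467.7450458 ])}
top {'mtx': array([[590.66170446,   0.        , 320.92311572],
       [  0.        , 590.66170446, 237.5337286 ],
       [  0.        ,   0.        ,   1.        ]]), 'R': array([[ 0.01432843, -0.99986576,  0.00794753],
       [-0.99542455, -0.01501484, -0.0943638 ],
       [ 0.09447046, -0.00655908, -0.99550606]]), 't': array([  -9.14839231,  492.25205319, 1331.18976922])}
```

View pics/scene0.png

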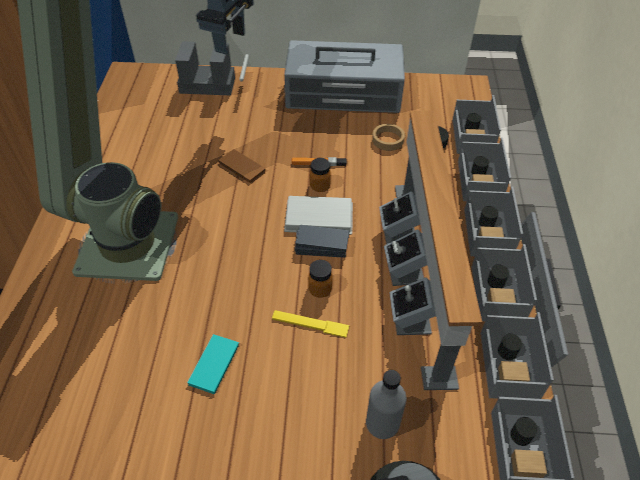

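View pics/top0.png

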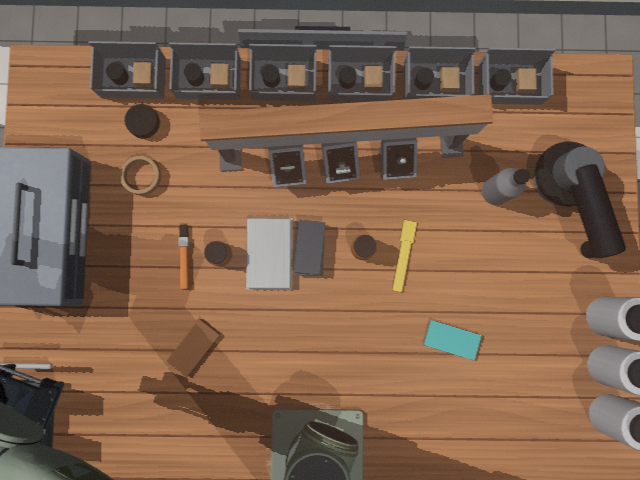

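The scene view shows the tray at (319,214) and the stack at (322,241). The three switch boxes are at (398,210), (404,250) and (410,298). The brown (242,165) and turquoise (214,363) panels are the look-alikes. I'll take close crops next.

```bash
python3 - <<'E'
import cv2,numpy as np
s=np.load("scene0.npz")["p"][:,:,::-1]; t=np.load("top0.npz")["p"][:,:,::-1]
a=cv2.resize(s[180:340,280:440],(600,600),interpolation=cv2.INTER_CUBIC)
cv2.imwrite("pics/c1.png",a)
cv2.imwrite("pics/c2.png",cv2.resize(t[130:300,200:430],(800,591),interpolation=cv2.INTER_CUBIC))
E
```

```text
(no output)
```

View pics/c1.png

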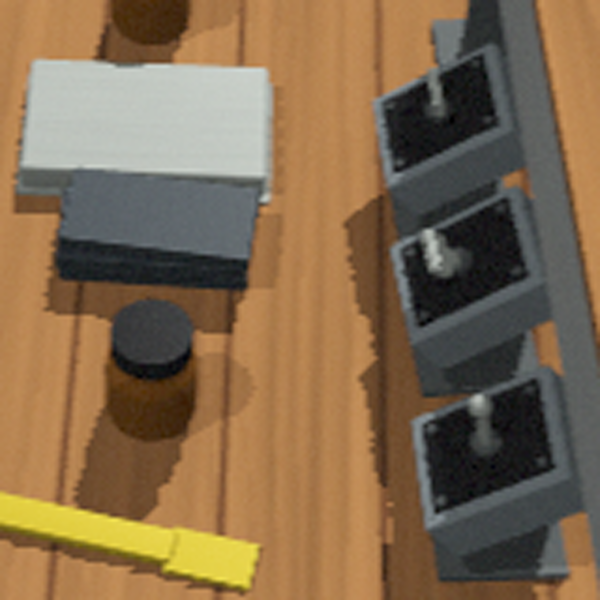

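View pics/c2.png

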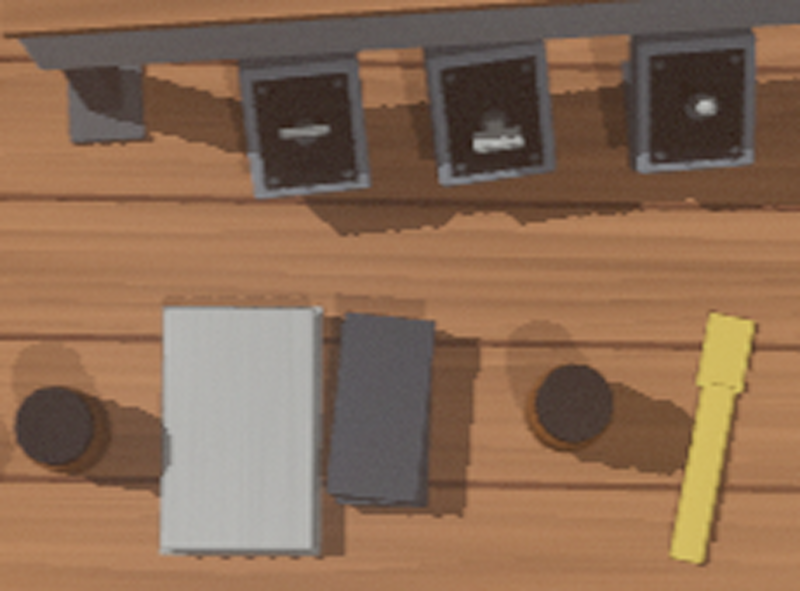

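The close crop settles which switch is which. The ball-ended bat is on the bottom box in the scene view (≈(410,295)), which is the right box at (402,160) in the top view. The other two boxes carry paddles: the middle one leans toward the robot and the left one away. The grey stack is at (310,247) in the top view, on the tray's −y side. Next I'll measure.

```bash
cat > h.py <<'E'
import cv2,numpy as np
from scipy.spatial.transform import Rotation as Ro
def load(f):
    z=np.load(f); return z["p"],z["d"],z["mtx"],z["R"],z["t"]
def cloud(d,K,R,t):
    v,u=np.mgrid[:d.shape[0],:d.shape[1]]
    c=np.stack([(u-K[0,2])/K[0,0]*d,(v-K[1,2])/K[1,1]*d,d],-1)
    w=(c-t)@R; w[d<=0]=np.nan
    return w
def onplane(uv,z,K,R,t):
    r=np.linalg.inv(K)@np.array([uv[0],uv[1],1.]); r=R.T@r; o=-R.T@t
    return o+r*(z-o[2])/r[2]
E
python3 - <<'E'
from h import *
for n in ["top","scene"]:
    p,d,K,R,t=load(n+"0.npz"); w=cloud(d,K,R,t)
    g=p.astype(int).mean(2); sat=p.max(2).astype(int)-p.min(2)
    X,Y,Z=w[...,0],w[...,1],w[...,2]
    reg=(X>300)&(X<560)&(Y>-60)&(Y<180)
    for nm,m,h in [("tray",reg&(sat<40)&(g>130),23),("panel",reg&(sat<30)&(g<110)&(Z>29)&(Z<43),36)]:
        m=cv2.morphologyEx(m.astype(np.uint8),cv2.MORPH_OPEN,np.ones((3,3)))
        k,l,s,c=cv2.connectedComponentsWithStats(m); i=1+np.argmax(s[1:,4]); mm=l==i
        cs,_=cv2.findContours(mm.astype(np.uint8),0,1); cs=max(cs,key=len)
        q=np.array([onplane(u[0],h,K,R,t)[:2] for u in cs],np.float32)
        print(n,nm,s[i],"medZ",np.nanmedian(Z[mm]),cv2.minAreaRect(q),"mean",np.nanmean(w[mm],0))
    # table height check
    m=(X>300)&(X<400)&(Y>-250)&(Y<-50); print("table",np.nanmedian(Z[m]))
    # lamp region
    m=(Y>-260)&(Y<-60)&(X>520)&(Z>40)
    print(np.nanmin(w[m],0),np.nanmax(w[m],0))
E
```

```text
top tray [ 246  218   44   72 2976] medZ 23.89124743181701 ((454.52471923828125, 119.57575988769531), (162.62258911132812, 98.01168060302734), 1.113113522529602) mean [455.11854333 118.78198218  23.74958551]
top panel [ 294  220   31   55 1346] medZ 36.73386741442105 ((469.6790771484375, 25.601367950439453), (59.90656280517578, 119.90579223632812), 84.97297668457031) mean [469.5865631   25.29205556  36.63294071]
table 0.7391866653607612
[ 619.93521466 -259.98166207   40.04169468] [924.11310865 -60.00289289 257.60981176]
scene tray [ 286  196   67   32 1896] medZ 23.606755417583948 ((457.08050537109375, 115.35307312011719), (163.36236572265625, 98.02609252929688), 0.068012535572052) mean [457.60015408 113.93154358  23.3122417 ]
scene panel [ 295  225   53   26 1027] medZ 36.602752402167525 ((468.7829284667969, 19.58452796936035), (64.68891906738281, 119.96609497070312), 85.54798889160156) mean [467.42448406  18.5941636   36.54126265]
table 0.9809271785140486
[ 618.32315579 -259.87089243   40.02627972] [922.70400716 -60.06205442 257.39639813]
```

```bash
python3 - <<'E'
from h import *
p,d,K,R,t=load("top0.npz"); w=cloud(d,K,R,t)
np.set_printoptions(precision=0,suppress=True,linewidth=250)
for r in range(136,184,2): print(r,[tuple(w[r,c].round().astype(int)) if d[r,c]>0 else None for c in range(378,424,6)])
E
```

```text
136 [(np.int64(686), np.int64(-114), np.int64(193)), (np.int64(688), np.int64(-127), np.int64(188)), (np.int64(688), np.int64(-139), np.int64(187)), (np.int64(689), np.int64(-152), np.int64(185)), (np.int64(690), np.int64(-165), np.int64(183)), (np.int64(691), np.int64(-178), np.int64(177)), (np.int64(690), np.int64(-190), np.int64(182)), (np.int64(692), np.int64(-203), np.int64(175))]
138 [(np.int64(686), np.int64(-116), np.int64(179)), (np.int64(687), np.int64(-129), np.int64(173)), (np.int64(688), np.int64(-141), np.int64(171)), (np.int64(689), np.int64(-154), np.int64(168)), (np.int64(690), np.int64(-167), np.int64(164)), (np.int64(708), np.int64(-190), np.int64(101)), (np.int64(709), np.int64(-203), np.int64(98)), (np.int64(734), np.int64(-233), np.int64(6))]
140 [(np.int64(727), np.int64(-133), np.int64(6)), (np.int64(702), np.int64(-137), np.int64(103)), (np.int64(702), np.int64(-150), np.int64(101)), (np.int64(703), np.int64(-164), np.int64(99)), (np.int64(700), np.int64(-175), np.int64(111)), (np.int64(701), np.int64(-188), np.int64(109)), (np.int64(700), np.int64(-201), np.
[... 7355 characters left out ...]
(np.int64(632), np.int64(-148), np.int64(3)), (np.int64(633), np.int64(-163), np.int64(1)), (np.int64(633), np.int64(-177), np.int64(2)), (np.int64(634), np.int64(-191), np.int64(-1)), (np.int64(634), np.int64(-206), np.int64(-2)), (np.int64(634), np.int64(-219), np.int64(0)), (np.int64(635), np.int64(-234), np.int64(-1))]
182 [(np.int64(628), np.int64(-135), np.int64(0)), (np.int64(628), np.int64(-148), np.int64(3)), (np.int64(629), np.int64(-163), np.int64(-2)), (np.int64(628), np.int64(-176), np.int64(5)), (np.int64(629), np.int64(-191), np.int64(2)), (np.int64(629), np.int64(-206), np.int64(-2)), (np.int64(629), np.int64(-220), np.int64(-1)), (np.int64(629), np.int64(-234), np.int64(0))]
```

```bash
cat >> h.py <<'E'
def lamp(p,d,K,R,t):
    w=cloud(d,K,R,t); X,Y,Z=w[...,0],w[...,1],w[...,2]
    m=(Y>-225)&(Y<-120)&(X>610)&(X<720)&(Z>55)&(Z<125)
    pts=w[m]; best=None
    rng=np.random.default_rng(0)
    for _ in range(300):
        a=pts[rng.choice(len(pts),3,False)]; n=np.cross(a[1]-a[0],a[2]-a[0]); 
        if np.linalg.norm(n)<500: continue
        n/=np.linalg.norm(n); n*=np.sign(n[2]); 
        if n[2]<.6 or n[2]>.95: continue
        k=abs((pts-a[0])@n)<4
        if best is None or k.sum()>best.sum(): best=k
    q=pts[best]; c=q.mean(0); n=np.linalg.svd(q-c)[2][2]; n*=np.sign(n[2])
    s=(w-c)@n; mm=(abs(s)<6)&m
    # rect in face coords
    ey=np.cross([0,0,1],[-n[0],-n[1],0]); ey/=np.linalg.norm(ey); ex=np.cross(ey,n)
    f=w[mm]-c; r=cv2.minAreaRect(np.stack([f@ex,f@ey],-1).astype(np.float32))
    ctr=c+ex*r[0][0]+ey*r[0][1]
    b=(s>22)&(s<60)&(abs((w-ctr)@ey)<25)&(abs((w-ctr)@ex)<40)
    return n,ctr,r,ex,ey,w[b]
E
python3 - <<'E'
from h import *
np.set_printoptions(precision=2,suppress=True)
for nm in ["top0","scene0"]:
    a=load(nm+".npz"); n,c,r,ex,ey,b=lamp(*a)
    print(nm,"n",n,"lean",np.degrees(np.arccos(n[2])),"yaw",np.degrees(np.arctan2(-n[1],-n[0])),"ctr",c,r,"ball",len(b),b.mean(0),b.max(0),b.min(0))
E
```

```text
top0 n [-0.57 -0.06  0.82] lean 35.15567555211024 yaw 5.488520200509287 ctr [ 661.63 -172.6    86.88] ((-1.9851264953613281, -0.10194778442382812), (91.48503112792969, 76.44054412841797), 0.4633885622024536) ball 28 [ 652.38 -173.66  128.45] [ 659.73 -168.06  134.52] [ 647.82 -179.11  122.94]
scene0 n [-0.57 -0.07  0.82] lean 34.762501570115376 yaw 7.085245193022199 ctr [ 660.46 -178.71   86.6 ] ((-1.608673095703125, 3.679088592529297), (78.22872924804688, 90.78201293945312), 89.26456451416016) ball 44 [ 651.96 -180.32  124.53] [ 657.79 -172.99  136.26] [ 645.28 -185.98  109.84]
```

```bash
python3 - <<'E'
from workcell import readout,optics
from h import *
np.set_printoptions(precision=4,suppress=True)
s=readout.state(); M=Ro.from_euler('xyz',s['ee_rot'],degrees=True).as_matrix(); print(M)
c=optics.camera_params("wrist"); print(c); C=-c["R"].T@c["t"]; print("cam in tool",M.T@(C-s['ee_pos']),"axes\n",M.T@c["R"].T)
E
```

```text
[[-0.0005  0.3276  0.9448]
 [-0.0015  0.9448 -0.3276]
 [-1.     -0.0016  0.    ]]
{'mtx': array([[372.1924,   0.    , 308.0673],
       [  0.    , 372.1924, 237.6007],
       [  0.    ,   0.    ,   1.    ]]), 'R': array([[ 0.3269,  0.945 , -0.0016],
       [ 0.9032, -0.3119,  0.2949],
       [ 0.2782, -0.0979, -0.9555]]), 't': array([-575.2425,  -33.6626,  393.2598])}
cam in tool [-157.5719    0.9917  -84.2411] axes
 [[ 0.     -0.2949  0.9555]
 [ 1.      0.0007  0.0002]
 [-0.0007  0.9555  0.2949]]
```

Fan and pump paddles are clear. I'll move above the stack for a wrist look, turning the tool about +14° to match the panel.

```bash
python3 -m creep '[{"translation":[1.8,-3.4,0],"delta_rot":[0,0,0.016]},{"translation":[1.8,-3.4,0],"delta_rot":[0,0,0.016]},{"translation":[1.8,-3.4,0],"delta_rot":[0,0,0.016]},{"translation":[1.8,-3.4,0],"delta_rot":[0,0,0.016]},{"translation":[1.8,-3.4,0],"delta_rot":[0,0,0.016]}]' 1 10; python3 -m creep '[{"translation":[1.8,-3.4,0],"delta_rot":[0,0,0.016]},{"translation":[1.8,-3.4,0],"delta_rot":[0,0,0.016]},{"translation":[1.8,-3.4,0],"delta_rot":[0,0,0.016]},{"translation":[1.8,-3.4,0],"delta_rot":[0,0,0.016]},{"translation":[1.8,-3.4,0],"delta_rot":[0,0,0.016]}]'; python3 -m creep '[{"translation":[1.8,-3.4,0],"delta_rot":[0,0,0.016]},{"translation":[1.8,-3.4,0],"delta_rot":[0,0,0.016]},{"translation":[1.8,-3.4,0],"delta_rot":[0,0,0.016]},{"translation":[1.8,-3.4,0],"delta_rot":[0,0,0.016]},{"translation":[0,0,0],"delta_rot":[0,0,0.016]}]'; python3 - <<'E'
from workcell import readout,optics
from h import *
s=readout.state(); c=optics.camera_params("wrist"); p,d=optics.grab_frame("wrist")
print(s); np.savez("w1.npz",p=p,d=d,**c); cv2.imwrite("pics/w1.png",p[:,:,::-1])
E
```

```text
time_s: 0.52
ee_pos: [278.6, 371.5, 227.6]
ee_rot: [-102.6, 90.0, -117.1]
force: [0.2, -0.6, 1.1]
gripper_width: 91.4
time_s: 0.93
ee_pos: [368.6, 201.4, 227.8]
ee_rot: [-165.5, 90.0, -175.4]
force: [0.9, 0.5, -0.3]
gripper_width: 91.3
time_s: 1.35
ee_pos: [443.0, 62.1, 227.8]
ee_rot: [-53.4, 89.8, -59.1]
force: [0.9, 1.5, -0.5]
gripper_width: 91.6
{'time_s': 1.35, 'qpos': array([  6.63673925,   6.70476167, 105.1512652 ,  -0.18529011,
        68.06668748, -77.6144878 ]), 'qvel': array([ 5.18717654, -1.12775308,  1.88364605,  4.76959495,  1.74425951,
       -5.66534473]), 'effort': array([ -1.73368659, -28.96188498, -22.35471189,  -0.36306127,
         0.07768879,  -0.37740505]), 'ee_pos': array([442.96052496,  62.14627834, 227.7647933 ]), 'ee_rot': array([-53.44369085,  89.81150232, -59.12336878]), 'force': array([ 0.92509597,  1.50503569, -0.45650961]), 'torque': array([0.02835277, 0.01614229, 0.00988749]), 'gripper_width': 91.5509071443621}
```

View pics/w1.png

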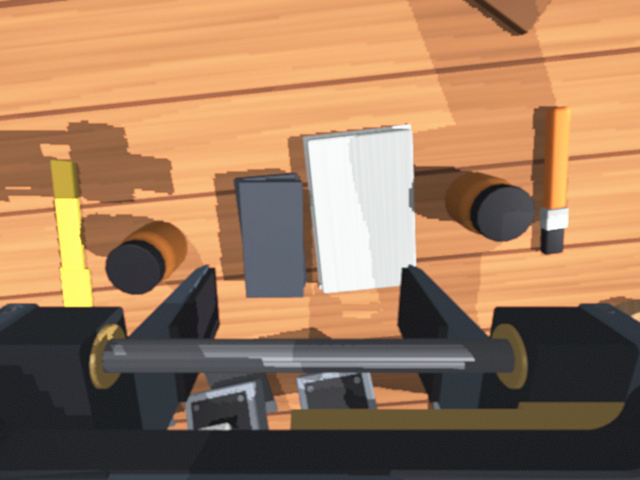

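```bash
python3 - <<'E'
from h import *
p,d,K,R,t=load("w1.npz"); w=cloud(d,K,R,t)
g=p.astype(int).mean(2); sat=p.max(2).astype(int)-p.min(2)
X,Y,Z=w[...,0],w[...,1],w[...,2]
reg=(X>330)&(X<560)&(Y>-30)&(Y<180)
for nm,m,h in [("tray",reg&(Z>19)&(Z<28)&(g>110)&(sat<40),23),("panel",reg&(Z>31)&(Z<41),36)]:
    m=cv2.morphologyEx(m.astype(np.uint8),cv2.MORPH_OPEN,np.ones((5,5)))
    k,l,s,c=cv2.connectedComponentsWithStats(m); i=1+np.argmax(s[1:,4]); mm=l==i
    cs,_=cv2.findContours(mm.astype(np.uint8),0,1); cs=max(cs,key=len)
    q=np.array([onplane(u[0],h,K,R,t)[:2] for u in cs],np.float32)
    print(nm,s[i],"Z",np.nanmedian(Z[mm]),cv2.minAreaRect(q))
E
```

```text
tray [  307   129   109   164 15007] Z 23.764485232263297 ((453.7864990234375, 118.11360931396484), (159.17173767089844, 99.35997009277344), 0.6892045140266418)
panel [ 239  181   65  117 7071] Z 36.82009685826479 ((468.0141296386719, 25.10793685913086), (59.9307746887207, 120.35782623291016), 84.91077423095703)
```

The wrist view shows the panel at (271,237), the tray at (361,208) and jars clear on both sides. It agrees with the top camera: panel (468.5, 25.3) at −5°, tray (454, 118.5) at about +0.8°. Next I check the tool yaw and move over the panel.

```bash
python3 -m creep '[{"translation":[1.3,-1.8,-3.0]},{"translation":[1.2,-1.8,-3.0]},{"translation":[0,0,-3.0]},{"translation":[0,0,-3.0]},{"translation":[0,0,0]}]' 2>&1; python3 - <<'E'
from workcell import readout
from h import *
s=readout.state(); M=Ro.from_euler('xyz',s['ee_rot'],degrees=True).as_matrix(); print(s['ee_pos'],M.round(4),np.degrees(np.arctan2(M[1,1],M[0,1])))
E
```

```text
invalid input
[441.38311145  64.60716336 227.59827629] [[-4.000e-04  9.810e-02  9.952e-01]
 [-4.000e-04  9.952e-01 -9.810e-02]
 [-1.000e+00 -4.000e-04 -4.000e-04]] 84.3681804060291
```

```bash
python3 -m creep '[{"translation":[1.4,-2.0,-3.0],"delta_rot":[0,0,0.01]},{"translation":[1.3,-1.9,-3.0],"delta_rot":[0,0,0]},{"translation":[0,0,-3.0],"delta_rot":[0,0,0]},{"translation":[0,0,-2.0],"delta_rot":[0,0,0]},{"translation":[0,0,0],"delta_rot":[0,0,0]}]'; python3 - <<'E'
from workcell import readout
from h import *
s=readout.state(); M=Ro.from_euler('xyz',s['ee_rot'],degrees=True).as_matrix(); print(s['ee_pos'],s['qpos'],np.degrees(np.arctan2(M[1,1],M[0,1])))
E
```

```text
time_s: 1.82
ee_pos: [463.7, 28.9, 114.0]
ee_rot: [-176.2, 89.4, 179.0]
force: [-0.4, 0.7, 0.3]
gripper_width: 91.3
[463.70275143  28.92277192 114.01207229] [ 2.12905576e+00  1.50934987e+01  1.12803669e+02  3.94277556e-02
  5.26775320e+01 -8.30994040e+01] 85.20458867989802
```

```bash
python3 -m creep '[{"translation":[0,0,-2.0],"delta_rot":[0,0,0]},{"translation":[0,0,-2.0],"delta_rot":[0,0,0]},{"translation":[0,0,0],"delta_rot":[0,0,0]},{"translation":[0,0,0],"delta_rot":[0,0,0]},{"translation":[0,0,0],"delta_rot":[0,0,0]}]'
```

```text
time_s: 2.23
ee_pos: [468.3, 28.9, 79.5]
ee_rot: [11.2, 89.9, 6.5]
force: [0.1, -0.0, 0.3]
gripper_width: 91.0
```

```bash
python3 -m creep '[{"translation":[0,-0.35,-1.5],"delta_rot":[0,0,0]},{"translation":[0,0,-1.2],"delta_rot":[0,0,0]},{"translation":[0,0,-0.8],"delta_rot":[0,0,0]},{"translation":[0,0,0],"delta_rot":[0,0,0]},{"translation":[0,0,0],"delta_rot":[0,0,0]}]'; python3 - <<'E'
from workcell import readout,optics
from h import *
s=readout.state(); c=optics.camera_params("wrist"); p,d=optics.grab_frame("wrist")
M=Ro.from_euler('xyz',s['ee_rot'],degrees=True).as_matrix();print(s['ee_pos'],s['force'],M); np.savez("w2.npz",p=p,d=d,**c); cv2.imwrite("pics/w2.png",p[:,:,::-1])
E
```

```text
time_s: 2.65
ee_pos: [467.9, 25.0, 43.7]
ee_rot: [14.7, 89.9, 9.9]
force: [-0.3, 0.3, 0.6]
gripper_width: 91.6
[467.87239187  24.95697967  43.67012031] [-0.25209719  0.25329385  0.58575894] [[ 9.94298590e-04  8.35115742e-02  9.96506311e-01]
 [ 1.73343190e-04  9.96506774e-01 -8.35117860e-02]
 [-9.99999491e-01  2.55773234e-04  9.76349118e-04]]
```

View pics/w2.png

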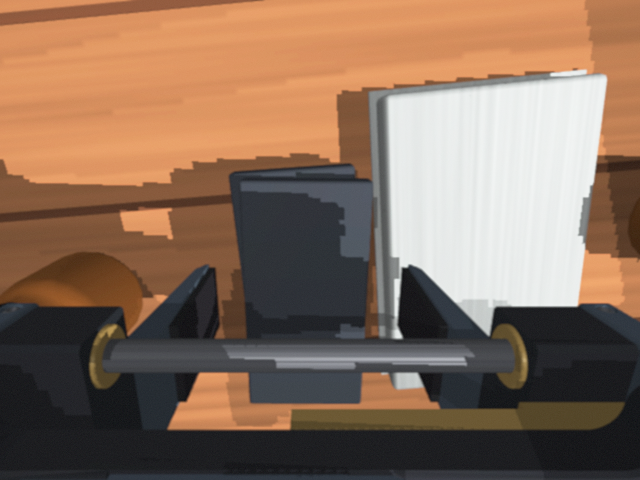

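The panel sits centred between the open fingers (top face around (305,280)), and the lower panel shows slightly at the back-left. I'll go 2 mm lower so the tips are at about 28 mm, and close gently.

```bash
python3 -m creep '[{"translation":[0,0,-0.2],"delta_rot":[0,0,0]},{"translation":[0,0,0],"delta_rot":[0,0,0]},{"translation":[0,0,0],"delta_rot":[0,0,0]}]'; python3 -m creep '[{"translation":[0,0,0],"delta_rot":[0,0,0]},{"translation":[0,0,0],"delta_rot":[0,0,0]},{"translation":[0,0,0],"delta_rot":[0,0,0]},{"translation":[0,0,0],"delta_rot":[0,0,0]},{"translation":[0,0,0],"delta_rot":[0,0,0]}]' -0.1 10;python3 -m creep '[{"translation":[0,0,0],"delta_rot":[0,0,0]},{"translation":[0,0,0],"delta_rot":[0,0,0]},{"translation":[0,0,0],"delta_rot":[0,0,0]},{"translation":[0,0,0],"delta_rot":[0,0,0]},{"translation":[0,0,0],"delta_rot":[0,0,0]}]'
```

```text
time_s: 2.95
ee_pos: [467.6, 24.8, 41.3]
ee_rot: [17.3, 90.0, 12.5]
force: [0.2, -1.2, 0.6]
gripper_width: 91.4
time_s: 3.37
ee_pos: [467.4, 24.7, 41.0]
ee_rot: [-51.8, 90.0, -56.6]
force: [-0.1, -1.6, 0.7]
gripper_width: 60.8
time_s: 3.78
ee_pos: [467.4, 24.7, 41.0]
ee_rot: [-54.2, 90.0, -59.0]
force: [0.6, -1.1, 0.5]
gripper_width: 60.2
```

```bash
python3 -m creep '[{"translation":[-0.1,0.5,0],"delta_rot":[0,0,0.006]},{"translation":[-0.1,0.7,0],"delta_rot":[0,0,0.008]},{"translation":[-0.1,0.8,0],"delta_rot":[0,0,0.008]},{"translation":[-0.1,0.8,0],"delta_rot":[0,0,0.008]},{"translation":[-0.1,0.8,0],"delta_rot":[0,0,0.008]}]';python3 -m creep '[{"translation":[-0.1,0.8,0],"delta_rot":[0,0,0.008]},{"translation":[-0.1,0.8,0],"delta_rot":[0,0,0.008]},{"translation":[-0.1,0.8,0],"delta_rot":[0,0,0.008]},{"translation":[-0.2,0.8,0],"delta_rot":[0,0,0.008]},{"translation":[-0.2,0.8,0],"delta_rot":[0,0,0.008]}]';python3 -m creep '[{"translation":[-0.1,0.7,0],"delta_rot":[0,0,0.008]},{"translation":[-0.1,0.6,0],"delta_rot":[0,0,0.008]},{"translation":[0,0.5,0],"delta_rot":[0,0,0.004]},{"translation":[0,0,0],"delta_rot":[0,0,0]},{"translation":[0,0,0],"delta_rot":[0,0,0]}]'; python3 - <<'E'
from workcell import readout,optics
from h import *
s=readout.state(); M=Ro.from_euler('xyz',s['ee_rot'],degrees=True).as_matrix();print(s['ee_pos'],s['force'],np.degrees(np.arctan2(M[1,1],M[0,1])))
p,d=optics.grab_frame("scene"); cv2.imwrite("pics/s3.png",cv2.resize(p[160:300,260:450],(760,560))[:,:,::-1])
E
```

```text
time_s: 4.2
ee_pos: [462.2, 61.8, 41.0]
ee_rot: [147.8, 90.0, 145.3]
force: [0.4, -1.3, 0.6]
gripper_width: 60.1
time_s: 4.62
ee_pos: [454.8, 101.8, 40.7]
ee_rot: [159.5, 89.9, 159.2]
force: [1.1, 0.4, -2.0]
gripper_width: 59.7
time_s: 5.03
ee_pos: [453.4, 119.0, 40.9]
ee_rot: [-85.3, 90.0, -84.5]
force: [0.0, -0.4, -2.3]
gripper_width: 59.8
[453.42011282 118.96519787  40.94865238] [ 1.26151058e-03 -3.57501322e-01 -2.30368097e+00] 90.8440522619677
```

View pics/s3.png

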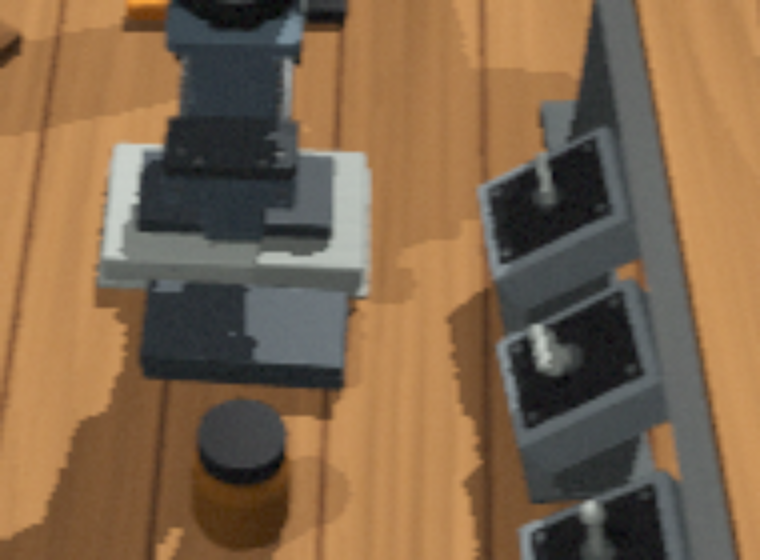

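The panel lies lengthwise in the middle of the tray, at about (235,195) in the crop, and the lower stack is in place. I'll lower 1 mm, release and rise.

```bash
python3 -m creep '[{"translation":[0,0,-0.1],"delta_rot":[0,0,0]},{"translation":[0,0,0],"delta_rot":[0,0,0]},{"translation":[0,0,0],"delta_rot":[0,0,0]},{"translation":[0,0,0],"delta_rot":[0,0,0]}]'; python3 -m creep '[{"translation":[0,0,0],"delta_rot":[0,0,0]},{"translation":[0,0,0],"delta_rot":[0,0,0]},{"translation":[0,0,0],"delta_rot":[0,0,0]},{"translation":[0,0,0],"delta_rot":[0,0,0]},{"translation":[0,0,0],"delta_rot":[0,0,0]}]' 0.75;python3 -m creep '[{"translation":[0,0,1],"delta_rot":[0,0,0]},{"translation":[0,0,2],"delta_rot":[0,0,0]},{"translation":[0,0,3],"delta_rot":[0,0,0]},{"translation":[0,0,4],"delta_rot":[0,0,0]},{"translation":[0,0,4],"delta_rot":[0,0,0]}]';python3 -m creep '[{"translation":[0,0,4],"delta_rot":[0,0,0]},{"translation":[0,0,2],"delta_rot":[0,0,0]},{"translation":[0,0,0],"delta_rot":[0,0,0]},{"translation":[0,0,0],"delta_rot":[0,0,0]},{"translation":[0,0,0],"delta_rot":[0,0,0]}]'; cat >m.py <<'E'
from workcell import readout,optics
from h import *
import sys
n=sys.argv[1]
s=readout.state(); c=optics.camera_params("wrist"); p,d=optics.grab_frame("wrist")
M=Ro.from_euler('xyz',s['ee_rot'],degrees=True).as_matrix();print(s['ee_pos'],s['qpos'].round(1),"\n",M.round(4)); np.savez(n+".npz",p=p,d=d,**c); cv2.imwrite(f"pics/{n}.png",p[:,:,::-1])
K,R,t=c["mtx"],c["R"],c["t"]; w=cloud(d,K,R,t)
g=p.astype(int).mean(2); sat=p.max(2).astype(int)-p.min(2)
X,Y,Z=w[...,0],w[...,1],w[...,2]
reg=(X>330)&(X<560)&(Y>60)&(Y<180)
for nm,m,h in [("tray",reg&(Z>19)&(Z<41)&(sat<40),23),("panel",reg&(Z>31)&(Z<41)&(g<110),35)]:
    m=cv2.morphologyEx(m.astype(np.uint8),cv2.MORPH_OPEN,np.ones((5,5)))
    k,l,s,_=cv2.connectedComponentsWithStats(m); i=1+np.argmax(s[1:,4]); mm=l==i
    cs,_=cv2.findContours(mm.astype(np.uint8),0,1); cs=max(cs,key=len)
    q=np.array([onplane(u[0],h,K,R,t)[:2] for u in cs],np.float32)
    print(nm,s[i],"Z",np.nanmedian(Z[mm]),cv2.minAreaRect(q))
E
python3 m.py w4
```

```text
time_s: 5.42
ee_pos: [453.5, 118.5, 40.0]
ee_rot: [7.2, 90.0, 8.0]
force: [0.7, -0.1, -1.5]
gripper_width: 60.0
time_s: 5.83
ee_pos: [453.4, 118.8, 40.1]
ee_rot: [36.7, 90.0, 37.5]
force: [0.6, 0.4, 0.8]
gripper_width: 80.0
time_s: 6.25
ee_pos: [452.5, 118.6, 181.0]
ee_rot: [-170.4, 89.9, -169.5]
force: [1.2, -0.1, -0.5]
gripper_width: 80.1
time_s: 6.67
ee_pos: [452.5, 118.6, 238.8]
ee_rot: [-169.6, 89.9, -168.8]
force: [-0.7, -0.3, 0.0]
gripper_width: 79.9
[452.48063331 118.56523476 238.77165862] [ 13.3   8.2 101.6   0.   70.2 -77.5] 
 [[-2.300e-03 -1.420e-02  9.999e-01]
 [-5.000e-04  9.999e-01  1.420e-02]
 [-1.000e+00 -4.000e-04 -2.300e-03]]
tray [  256   130   103   152 14700] Z 25.150103400215713 ((453.752685546875, 118.40181732177734), (158.165771484375, 99.40467834472656), 0.7008547186851501)
panel [ 303  152   35  108 2543] Z 35.79334877446102 ((448.4910888671875, 131.8594512939453), (108.79583740234375, 32.60580825805664), 2.16060471534729)
```

View pics/w4.png

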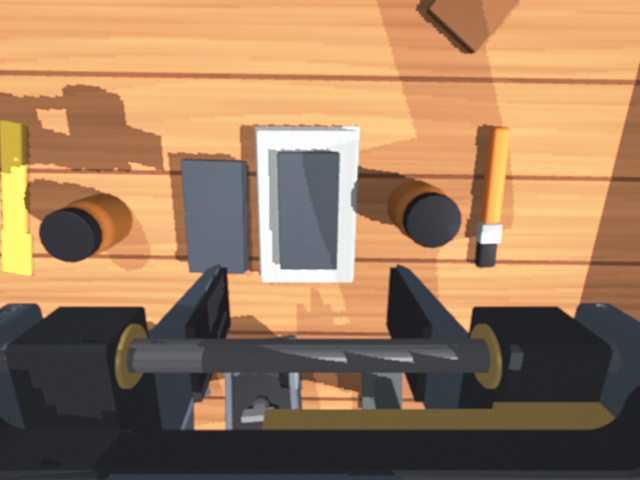

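The panel is well centred on the tray: centre about (307,210) against tray centre (308,204), and parallel. The lower panels are unmoved at (214,215). Now I'll work out the approach to the lamp.

```bash
cat > tgt.py <<'E'
from workcell import readout
from h import *
import sys
np.set_printoptions(precision=4,suppress=True)
def Rt(yaw,lean=35):
    y,l=np.radians([yaw,lean]); n=np.array([-np.sin(l)*np.cos(y),-np.sin(l)*np.sin(y),np.cos(l)])
    ey=np.array([-np.sin(y),np.cos(y),0]); x=-n; return np.stack([x,ey,np.cross(x,ey)],1),n
if __name__=="__main__":
    s=readout.state(); M=Ro.from_euler('xyz',s['ee_rot'],degrees=True)
    T,n=Rt(float(sys.argv[1])); print("rotvec",(Ro.from_matrix(T)*M.inv()).as_rotvec(),"n",n,"pos",s['ee_pos'])
    B=np.array(eval(sys.argv[2]),float); so=float(sys.argv[3])
    print("delta cm",(B+n*so-s['ee_pos'])/10)
E
python3 tgt.py 6 "[654,-175,123]" 80
```

```text
rotvec [ 0.0372 -0.6134  0.0878] n [-0.5704 -0.06    0.8192] pos [452.3107 118.5325 238.3001]
delta cm [ 15.6055 -29.8329  -4.9768]
```

```bash
python3 -m creep '[{"translation":[1.2,-3.2,0],"delta_rot":[0.0037,-0.0613,0.0088]},{"translation":[1.2,-3.2,0],"delta_rot":[0.0037,-0.0613,0.0088]},{"translation":[1.2,-3.2,0],"delta_rot":[0.0037,-0.0613,0.0088]},{"translation":[1.2,-3.2,0],"delta_rot":[0.0037,-0.0613,0.0088]},{"translation":[1.2,-3.2,0],"delta_rot":[0.0037,-0.0613,0.0088]}]' -0.3; python3 -m creep '[{"translation":[1.5,-3.2,0],"delta_rot":[0.0037,-0.0613,0.0088]},{"translation":[1.5,-3.2,0],"delta_rot":[0.0037,-0.0613,0.0088]},{"translation":[1.5,-3.2,0],"delta_rot":[0.0037,-0.0613,0.0088]},{"translation":[1.5,-2.2,0],"delta_rot":[0.0037,-0.0613,0.0088]},{"translation":[0.6,-2,0],"delta_rot":[0.0037,-0.0613,0.0088]}]';python3 -m creep '[{"translation":[0,0,0],"delta_rot":[0,0,0]},{"translation":[0,0,0],"delta_rot":[0,0,0]},{"translation":[0,0,0],"delta_rot":[0,0,0]}]'; python3 tgt.py 6 "[654,-175,123]" 80; python3 - <<'E'
from workcell import readout,optics
from h import *
n="w5"
s=readout.state(); c=optics.camera_params("wrist"); p,d=optics.grab_frame("wrist")
np.savez(n+".npz",p=p,d=d,**c); cv2.imwrite(f"pics/{n}.png",p[:,:,::-1])
p,d=optics.grab_frame("scene"); cv2.imwrite("pics/s5.png",cv2.resize(p[160:340,260:500],(800,600))[:,:,::-1])
E
```

```text
time_s: 7.13
ee_pos: [512.8, -42.4, 238.2]
ee_rot: [1.4, 72.4, 4.8]
force: [0.1, -0.1, -1.4]
gripper_width: 49.0
time_s: 7.55
ee_pos: [580.4, -180.6, 238.8]
ee_rot: [0.4, 55.0, 5.8]
force: [0.8, -1.9, -1.0]
gripper_width: 31.9
time_s: 7.8
ee_pos: [579.4, -177.4, 239.7]
ee_rot: [-0.0, 55.2, 6.1]
force: [-0.3, 0.3, -0.2]
gripper_width: 32.0
rotvec [ 0.0006 -0.0026 -0.0016] n [-0.5704 -0.06    0.8192] pos [ 579.4164 -177.3518  239.6697]
delta cm [ 2.8949 -0.2445 -5.1138]
```

View pics/w5.png

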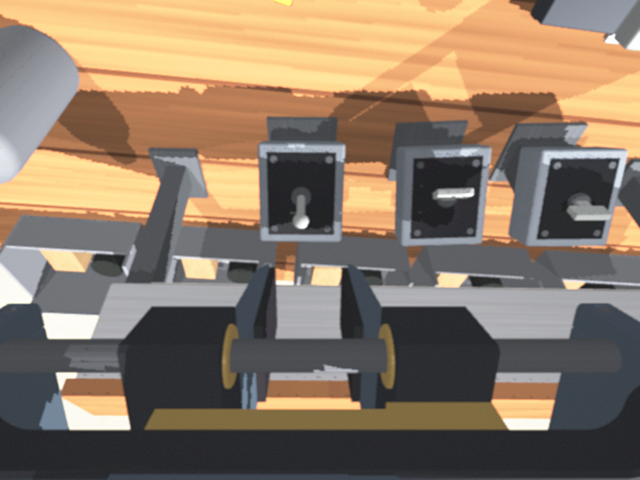

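View pics/s5.png

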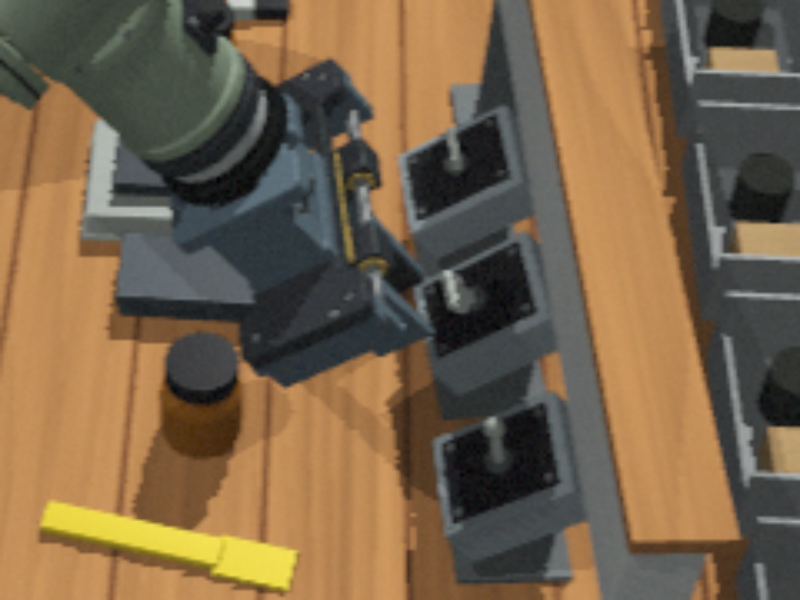

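The wrist view shows the lamp ball at (301,223), between the partly open fingers in the column direction, with the box edges square to the tool. Now I'll measure the ball from the wrist camera.

```bash
python3 - <<'E'
from h import *
np.set_printoptions(precision=2,suppress=True)
a=load("w5.npz"); n,c,r,ex,ey,b=lamp(*a)
print("n",n,"lean",np.degrees(np.arccos(n[2])),"yaw",np.degrees(np.arctan2(-n[1],-n[0])),"ctr",c,r,"ball",len(b),b.mean(0))
s=(b-c)@n; print("ball along: ex",np.median((b-c)@ex),"ey",np.median((b-c)@ey),"s max",s.max())
k=s>30; print(b[k].mean(0),k.sum())
p,d,K,R,t=a; cam=-R.T@t
bb=b[k]; m=bb.mean(0); v=(m-cam)/np.linalg.norm(m-cam); print("ball centre est",m+v*4.3)
print("model ball", c+n*36+ex*np.sign(ex[0])*15.2)
E
```

```text
n [-0.57 -0.05  0.82] lean 35.19283787501071 yaw 5.420376471557875 ctr [ 658.8  -173.85   86.48] ((3.4447555541992188, 0.0331573486328125), (90.1614761352539, 76.16504669189453), 0.05205586552619934) ball 251 [ 648.41 -174.87  124.15]
ball along: ex 13.03762183095234 ey 0.12557683484885776 s max 42.7537895489484
[ 647.93 -174.87  126.66] 206
ball centre est [ 651.19 -174.61  123.86]
model ball [ 650.52 -174.64  124.66]
```

```bash
python3 tgt.py 5.6 "[651,-174.7,124]" 45;python3 tgt.py 5.6 "[651,-174.7,124]" -5
```

```text
rotvec [ 0.0011 -0.0005 -0.009 ] n [-0.5708 -0.056   0.8192] pos [ 580.0376 -176.8716  240.7844]
delta cm [ 4.5275 -0.0347 -7.9923]
rotvec [ 0.0011 -0.0005 -0.009 ] n [-0.5708 -0.056   0.8192] pos [ 580.0376 -176.8716  240.7844]
delta cm [  7.3817   0.2451 -12.088 ]
```

```bash
python3 -m creep '[{"translation":[1.5,0,-2.6],"delta_rot":[0,0,-0.009]},{"translation":[1.5,0,-2.6],"delta_rot":[0,0,0]},{"translation":[1.5,0,-2.7],"delta_rot":[0,0,0]},{"translation":[0,0,0],"delta_rot":[0,0,0]},{"translation":[0,0,0],"delta_rot":[0,0,0]}]';python3 tgt.py 5.6 "[651,-174.7,124]" -5; python3 - <<'E'
from workcell import readout,optics
from h import *
n="w6"
c=optics.camera_params("wrist"); p,d=optics.grab_frame("wrist")
np.savez(n+".npz",p=p,d=d,**c); cv2.imwrite(f"pics/{n}.png",p[:,:,::-1])
np.set_printoptions(precision=2,suppress=True)
a=load("w6.npz"); n,c,r,ex,ey,b=lamp(*a)
print("n",n,"ctr",c,r)
s=(b-c)@n;k=s>30
p,d,K,R,t=a; cam=-R.T@t
bb=b[k]; m=bb.mean(0); v=(m-cam)/np.linalg.norm(m-cam); print("ball centre est",m+v*4.3, k.sum())
E
```

```text
time_s: 8.32
ee_pos: [630.3, -170.0, 168.8]
ee_rot: [-0.6, 56.2, 4.4]
force: [0.5, -0.8, 0.2]
gripper_width: 31.9
rotvec [ 0.0075 -0.0206  0.0129] n [-0.5708 -0.056   0.8192] pos [ 630.2573 -169.9843  168.8079]
delta cm [ 2.3597 -0.4436 -4.8904]
n [-0.58 -0.05  0.82] ctr [ 658.48 -174.05   86.31] ((5.239437103271484, -0.415130615234375), (89.17880249023438, 76.24272155761719), 0.030098499730229378)
ball centre est [ 651.08 -174.76  123.76] 388
```

View pics/w6.png

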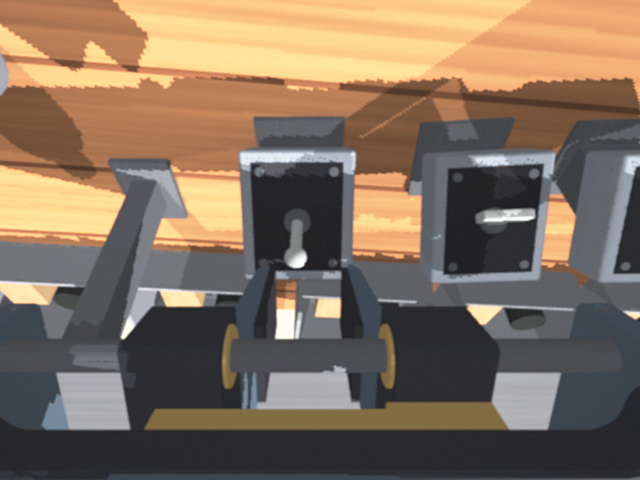

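The ball is at (296,257) in the wrist view, re-measured at the same place (651, −174.8, 124). I'll let the arm settle and then go in.

```bash
python3 -m creep '[{"translation":[0,0,0],"delta_rot":[0,0,0]},{"translation":[0,0,0],"delta_rot":[0,0,0]},{"translation":[0,0,0],"delta_rot":[0,0,0]}]';python3 tgt.py 5.6 "[651,-174.7,124]" -5
```

```text
time_s: 8.62
ee_pos: [630.2, -172.2, 171.7]
ee_rot: [-0.8, 55.9, 4.0]
force: [-0.2, 1.1, -1.0]
gripper_width: 32.4
rotvec [ 0.0092 -0.0159  0.017 ] n [-0.5708 -0.056   0.8192] pos [ 630.1984 -172.2223  171.662 ]
delta cm [ 2.3656 -0.2198 -5.1758]
```

```bash
python3 -m creep '[{"translation":[-0.8,-0.4,-0.6],"delta_rot":[0.009,-0.016,0.017]},{"translation":[0.8,0,-1.1],"delta_rot":[0,0,0]},{"translation":[0.8,0,-1.1],"delta_rot":[0,0,0]},{"translation":[0,0,0],"delta_rot":[0,0,0]},{"translation":[0,0,0],"delta_rot":[0,0,0]}]';python3 tgt.py 5.6 "[651,-174.7,124]" -5
```

```text
time_s: 9.03
ee_pos: [644.7, -168.2, 150.3]
ee_rot: [-0.6, 56.6, 4.2]
force: [-0.2, 0.2, -0.4]
gripper_width: 31.9
rotvec [ 0.0082 -0.0281  0.0151] n [-0.5708 -0.056   0.8192] pos [ 644.731  -168.1727  150.2779]
delta cm [ 0.9123 -0.6247 -3.0374]
```

```bash
python3 -m creep '[{"translation":[0,0,0],"delta_rot":[0,0,0]},{"translation":[0,0,0],"delta_rot":[0,0,0]},{"translation":[0,0,0],"delta_rot":[0,0,0]},{"translation":[0,0,0],"delta_rot":[0,0,0]},{"translation":[0,0,0],"delta_rot":[0,0,0]}]';python3 tgt.py 5.6 "[651,-174.7,124]" -5;python3 tgt.py 5.6 "[651,-174.7,124]" 25; python3 -c "
from workcell import readout
print(readout.state()['qpos'],readout.state()['qvel'])"
```

```text
time_s: 9.45
ee_pos: [644.6, -168.7, 152.2]
ee_rot: [-0.7, 56.5, 4.1]
force: [-0.7, -0.4, 0.0]
gripper_width: 31.8
rotvec [ 0.0093 -0.0254  0.0159] n [-0.5708 -0.056   0.8192] pos [ 644.5968 -168.6898  152.2107]
delta cm [ 0.9257 -0.573  -3.2306]
rotvec [ 0.0093 -0.0254  0.0159] n [-0.5708 -0.056   0.8192] pos [ 644.5968 -168.6898  152.2107]
delta cm [-0.7868 -0.7409 -0.7732]
[ -22.51727166   18.84979092  109.76627534   35.7463675    25.03714614
 -146.50422343] [ 0.02733698  0.03363301 -0.11594326 -0.0322072   0.03146857  0.01257189]
```

Joint 6 is sitting at its −146.5° limit, which explains the offset. Rolling the tool about 15° about its own axis brings the joint back into range. The jaws will still straddle the ball.

```bash
python3 -m creep '[{"translation":[-0.6,0,0.8],"delta_rot":[0.05,0.005,-0.07]},{"translation":[0,0,0],"delta_rot":[0.05,0.005,-0.07]},{"translation":[0,0,0],"delta_rot":[0.05,0.005,-0.07]},{"translation":[0,0,0],"delta_rot":[0,0,0]},{"translation":[0,0,0],"delta_rot":[0,0,0]}]';python3 -m creep '[{"translation":[0,0,0],"delta_rot":[0,0,0]},{"translation":[0,0,0],"delta_rot":[0,0,0]},{"translation":[0,0,0],"delta_rot":[0,0,0]},{"translation":[0,0,0],"delta_rot":[0,0,0]}]'; cat > t2.py <<'E'
from workcell import readout
from tgt import *
s=readout.state(); M=Ro.from_euler('xyz',s['ee_rot'],degrees=True).as_matrix()
T,n=Rt(5.6); B=np.array([651,-174.7,124])
x=M[:,0]; 
g=s['ee_pos']-5*x
up=np.cross(T[:,1],n)*1.0; up*=np.sign(up[0])
print("q",s['qpos'].round(1),"axis err deg",np.degrees(np.arccos(x@-n)),"axis rotvec fix",np.cross(x,-n),"jaw",M[:,1])
d=B-g; print("grasp->ball cm",d/10," in: n",d@n,"up",d@up,"y",d@T[:,1], "jaw-dir",d@M[:,1],"F",s['force'],"w",s['gripper_width'])
E
python3 t2.py
```

```text
time_s: 9.87
ee_pos: [638.6, -168.7, 160.1]
ee_rot: [14.8, 56.7, 5.2]
force: [-1.0, 0.2, -0.6]
gripper_width: 31.6
time_s: 10.2
ee_pos: [638.6, -168.6, 159.9]
ee_rot: [15.0, 56.7, 5.2]
force: [0.1, -0.5, 0.1]
gripper_width: 31.9
q [ -23.1   18.   109.6   35.3   26.7 -131.6] axis err deg 1.6960538182155636 axis rotvec fix [ 0.0061 -0.0289  0.0023] jaw [0.1275 0.9817 0.1418]
grasp->ball cm [ 1.5099 -0.5886 -4.0062]  in: n -41.10608605557698 up -11.139829924385909 y -7.3308346004409755 jaw-dir -9.533596030080664 F [ 0.0786 -0.4991  0.0813] w 31.871263523454818
```

```bash
python3 -m creep '[{"translation":[-0.8,-0.8,-0.6],"delta_rot":[0.006,-0.029,0.002]},{"translation":[0,0,0],"delta_rot":[0,0,0]},{"translation":[0,0,0],"delta_rot":[0,0,0]},{"translation":[0,0,0],"delta_rot":[0,0,0]}]'; python3 t2.py; python3 -m creep '[{"translation":[0.7,0.1,-1.0],"delta_rot":[0,0,0]},{"translation":[0.5,0,-0.8],"delta_rot":[0,0,0]},{"translation":[0,0,0],"delta_rot":[0,0,0]},{"translation":[0,0,0],"delta_rot":[0,0,0]}]'; python3 t2.py
```

```text
time_s: 10.53
ee_pos: [630.9, -176.7, 154.2]
ee_rot: [15.3, 55.0, 5.5]
force: [0.2, -0.3, 0.2]
gripper_width: 32.1
q [ -24.9   18.   111.7   42.7   25.4 -140.1] axis err deg 0.03056688154314677 axis rotvec fix [ 0.0004 -0.      0.0003] jaw [0.1221 0.9809 0.1515]
grasp->ball cm [ 2.2968  0.2267 -3.4246]  in: n -41.291020234704895 up -0.7368058046129128 y 0.015293416489160437 jaw-dir -0.15846247628534155 F [ 0.204  -0.338   0.2415] w 32.09013246391471
time_s: 10.87
ee_pos: [642.8, -175.2, 135.4]
ee_rot: [15.4, 55.0, 5.7]
force: [-0.2, 0.8, -0.4]
gripper_width: 32.0
q [ -24.1   20.2  111.6   45.5   23.5 -142.8] axis err deg 0.061351929643786135 axis rotvec fix [-0.0004 -0.0009 -0.0004] jaw [0.1212 0.9809 0.152 ]
grasp->ball cm [ 1.1019  0.0777 -1.5453]  in: n -18.99157273829249 up 0.18172428211379124 y -0.30226355462725024 jaw-dir -0.2506184927453839 F [-0.2043  0.8132 -0.422 ] w 31.960834650022225
```

```bash
python3 -m creep '[{"translation":[0,0,0],"delta_rot":[0.04,0.004,-0.057]},{"translation":[0,0,0],"delta_rot":[0.04,0.004,-0.057]},{"translation":[0.5,0.1,-0.7],"delta_rot":[0.03,0.003,-0.04]},{"translation":[0.4,0,-0.6],"delta_rot":[0,0,0]},{"translation":[0,0,0],"delta_rot":[0,0,0]}]';python3 -m creep '[{"translation":[0,0,0],"delta_rot":[0,0,0]},{"translation":[0,0,0],"delta_rot":[0,0,0]}]'; python3 t2.py; python3 - <<'E'
from workcell import optics
import cv2
p,d=optics.grab_frame("wrist"); cv2.imwrite("pics/w7.png",p[:,:,::-1])
p,d=optics.grab_frame("scene"); cv2.imwrite("pics/s7.png",cv2.resize(p[160:340,260:500],(800,600))[:,:,::-1])
E
```

```text
time_s: 11.28
ee_pos: [651.7, -174.3, 122.0]
ee_rot: [26.4, 55.1, 5.9]
force: [-0.4, -0.5, 0.3]
gripper_width: 32.1
time_s: 11.45
ee_pos: [651.6, -174.6, 123.0]
ee_rot: [26.3, 55.0, 5.8]
force: [-0.7, -0.4, -0.8]
gripper_width: 31.8
q [ -23.7   21.7  111.4   47.8   22.4 -134.1] axis err deg 0.1126056564876148 axis rotvec fix [-0.0016 -0.0002 -0.0011] jaw [0.2708 0.9285 0.2543]
grasp->ball cm [ 0.2234  0.0179 -0.3127]  in: n -3.8465252505362475 up 0.04221160475944611 y -0.039780263293144255 jaw-dir -0.02384375293270019 F [-0.7284 -0.4243 -0.7755] w 31.820458678793706
```

View pics/w7.png

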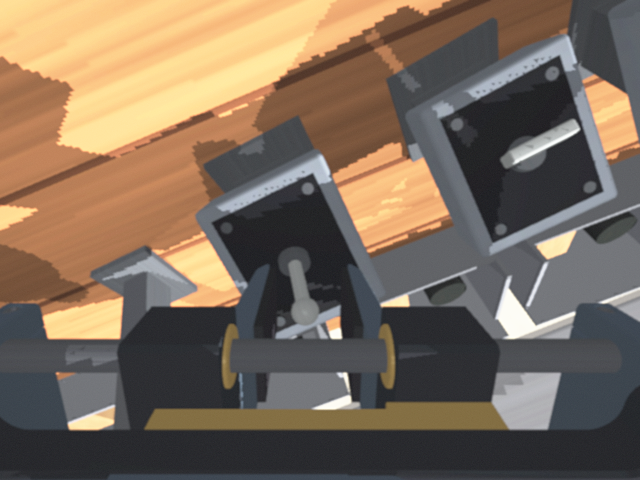

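View pics/s7.png

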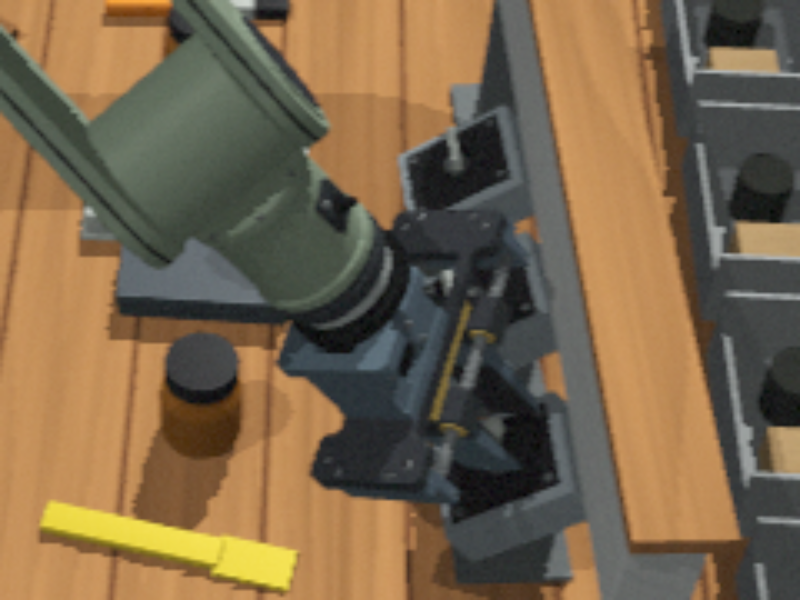

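The ball is between the pads at (305,312), and nothing else is touching. I'll grip it and draw it down the slope in small steps, watching joint 6.

```bash
python3 -m creep '[{"translation":[0,0,0],"delta_rot":[0,0,0]},{"translation":[0,0,0],"delta_rot":[0,0,0]},{"translation":[0,0,0],"delta_rot":[0,0,0]},{"translation":[0,0,0],"delta_rot":[0,0,0]},{"translation":[0,0,0],"delta_rot":[0,0,0]}]' -0.9 15; python3 t2.py; python3 -m creep '[{"translation":[-0.3,0,-0.1],"delta_rot":[0,0,0]},{"translation":[-0.3,0,-0.1],"delta_rot":[0,0,0]},{"translation":[-0.3,-0.1,-0.2],"delta_rot":[0,0,0]},{"translation":[0,0,0],"delta_rot":[0,0,0]},{"translation":[0,0,0],"delta_rot":[0,0,0]}]'; python3 t2.py
```

```text
time_s: 11.97
ee_pos: [651.3, -175.9, 122.8]
ee_rot: [26.1, 55.0, 5.5]
force: [-2.2, -4.6, 0.1]
gripper_width: 11.3
q [ -23.8   21.7  111.4   47.7   22.3 -134.1] axis err deg 0.040755297437612734 axis rotvec fix [ 0.0006 -0.      0.0004] jaw [0.2726 0.9284 0.2526]
grasp->ball cm [ 0.2518  0.1467 -0.2895]  in: n -3.890837608720148 up 0.509280302296347 y 1.213903552204007 jaw-dir 1.3166638531645178 F [-2.168  -4.5875  0.1023] w 11.281315487197146
time_s: 12.38
ee_pos: [643.5, -176.3, 120.2]
ee_rot: [26.2, 54.9, 5.6]
force: [2.2, -3.2, 3.5]
gripper_width: 11.3
q [ -24.3   21.4  112.6   49.9   22.  -136.7] axis err deg 0.13775465181187846 axis rotvec fix [-0.0004  0.0024 -0.0001] jaw [0.2716 0.9282 0.2542]
grasp->ball cm [ 1.0347  0.1845 -0.0279]  in: n -6.2378534477518395 up 8.422647498842185 y 0.826915187708883 jaw-dir 4.45260522449488 F [ 2.2394 -3.1646  3.5348] w 11.255801586783187
```

```bash
python3 -m creep '[{"translation":[-0.3,0,-0.2],"delta_rot":[0,0,0]},{"translation":[-0.3,-0.1,-0.2],"delta_rot":[0,0,0]},{"translation":[-0.3,0,-0.2],"delta_rot":[0.02,0.002,-0.03]},{"translation":[-0.2,0,-0.2],"delta_rot":[0.02,0.002,-0.03]},{"translation":[0,0,0],"delta_rot":[0,0,0]}]'; python3 t2.py
```

```text
time_s: 12.8
ee_pos: [630.3, -176.5, 110.0]
ee_rot: [30.5, 55.1, 5.7]
force: [-3.7, -3.5, 3.5]
gripper_width: 11.4
q [ -24.9   21.4  114.6   53.4   21.2 -136.8] axis err deg 0.12022139946010908 axis rotvec fix [-0.0004 -0.002  -0.0004] jaw [0.3293 0.8985 0.2904]
grasp->ball cm [2.3578 0.2065 0.9948]  in: n -5.42579464852575 up 25.09253417245759 y -0.245836286281347 jaw-dir 12.50822354624845 F [-3.6696 -3.5208  3.479 ] w 11.44072376466594
```

```bash
python3 -m creep '[{"translation":[-0.3,0,-0.2],"delta_rot":[0,0,0]},{"translation":[0,0,0],"delta_rot":[0,0,0]},{"translation":[0,0,0],"delta_rot":[0,0,0]}]'; python3 t2.py;python3 -m creep '[{"translation":[0,0,0],"delta_rot":[0,0,0]},{"translation":[0,0,0],"delta_rot":[0,0,0]},{"translation":[0,0,0],"delta_rot":[0,0,0]},{"translation":[0,0,0],"delta_rot":[0,0,0]},{"translation":[0,0,0],"delta_rot":[0,0,0]}]' -0.3; python3 t2.py
```

```text
time_s: 13.05
ee_pos: [628.0, -176.6, 108.0]
ee_rot: [30.4, 55.1, 5.7]
force: [-0.8, -3.0, -0.5]
gripper_width: 11.1
q [ -25.    21.4  115.    54.4   21.  -138.1] axis err deg 0.10120614523853678 axis rotvec fix [-0.0005 -0.0016 -0.0005] jaw [0.3278 0.8993 0.2897]
grasp->ball cm [2.5805 0.2167 1.1899]  in: n -5.104605288674631 up 28.0351781866974 y -0.3613942917536747 jaw-dir 13.853350363164232 F [-0.7957 -2.9993 -0.4936] w 11.081528924660926
time_s: 13.47
ee_pos: [628.8, -176.2, 109.1]
ee_rot: [30.4, 55.0, 5.7]
force: [-0.7, 0.9, 1.4]
gripper_width: 31.8
q [ -25.    21.4  114.9   54.4   21.1 -138. ] axis err deg 0.0708729923713359 axis rotvec fix [-0.001   0.0002 -0.0007] jaw [0.3266 0.8994 0.2905]
grasp->ball cm [2.5011 0.1781 1.0776]  in: n -5.549701639473176 up 26.71377489887663 y -0.6684264756514212 jaw-dir 12.90250017504118 F [-0.6649  0.8646  1.3858] w 31.849873928795557
```

```bash
python3 -m creep '[{"translation":[-0.6,0,0.8],"delta_rot":[0,0,0]},{"translation":[-0.6,-0.1,0.8],"delta_rot":[0,0,0]},{"translation":[-0.8,-0.1,1.2],"delta_rot":[0,0,0]},{"translation":[-1.2,-0.1,1.6],"delta_rot":[0,0,0]},{"translation":[-1.5,0,2],"delta_rot":[0,0,0]}]';python3 -m creep '[{"translation":[-2,0,2],"delta_rot":[0,0,0]},{"translation":[-3,0,2],"delta_rot":[0,0,0]},{"translation":[-3,0,2],"delta_rot":[0,0,0]},{"translation":[-3,0,1],"delta_rot":[0,0,0]},{"translation":[0,0,0],"delta_rot":[0,0,0]}]';python3 t2.py; python3 - <<'E'
from workcell import optics
import cv2,numpy as np
from h import *
for n in ["wrist","scene","top"]:
    c=optics.camera_params(n); p,d=optics.grab_frame(n); cv2.imwrite(f"pics/{n}8.png",p[:,:,::-1]); np.savez(n+"8.npz",p=p,d=d,**c)
    if n=="scene": cv2.imwrite("pics/s8.png",cv2.resize(p[160:340,260:500],(800,600))[:,:,::-1])
E
```

```text
time_s: 13.88
ee_pos: [581.1, -179.2, 172.6]
ee_rot: [30.5, 55.1, 5.8]
force: [0.8, -0.1, -0.5]
gripper_width: 31.7
time_s: 14.3
ee_pos: [468.7, -179.0, 245.3]
ee_rot: [30.2, 54.9, 5.4]
force: [0.0, 0.3, -0.7]
gripper_width: 32.2
q [ -36.6   -0.7  119.6   37.1   39.7 -126.4] axis err deg 0.157300589692993 axis rotvec fix [0.0011 0.0023 0.0009] jaw [0.327  0.8997 0.289 ]
grasp->ball cm [ 18.5212   0.4618 -12.5385]  in: n -208.69371690372938 up 79.44387320673908 y -13.477557655592303 jaw-dir 28.485743764593284 F [ 0.0149  0.3022 -0.7422] w 32.16063145188343
```

View pics/s8.png

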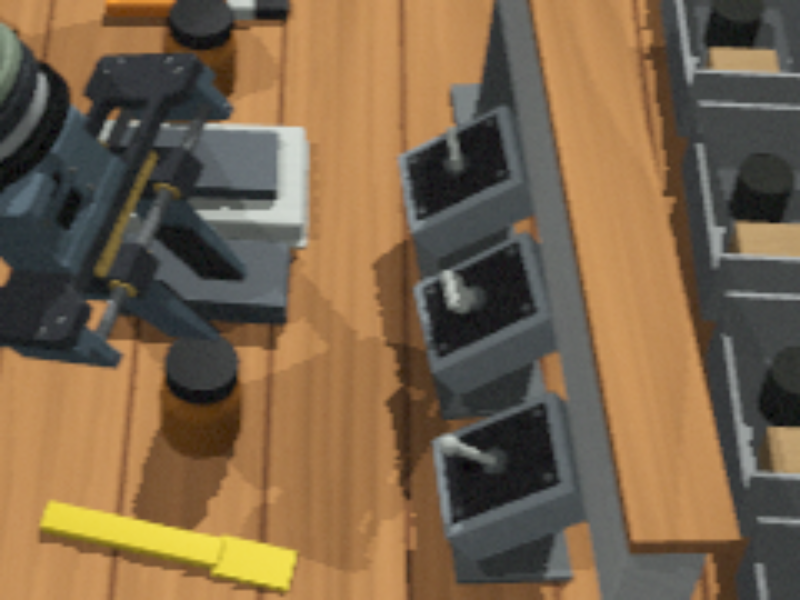

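View pics/top8.png

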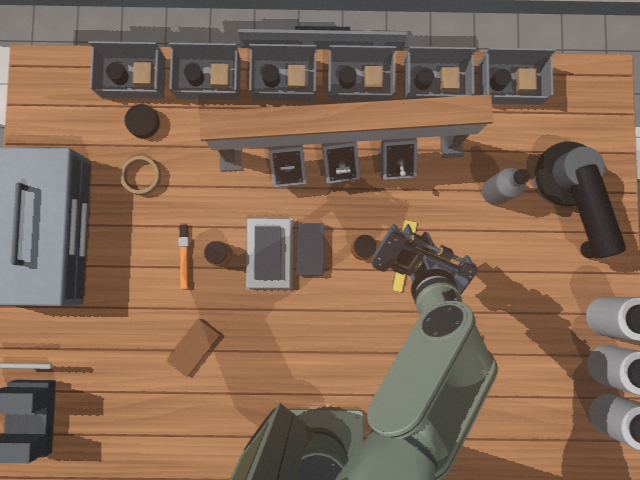

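The lamp bat now leans toward the robot: its ball moved from (493,427) to (450,447) in the crop. The paddles look unchanged. One numeric check before handing in.

```bash
python3 - <<'E'
from h import *
np.set_printoptions(precision=1,suppress=True)
p,d,K,R,t=load("top8.npz"); w=cloud(d,K,R,t); g=p.astype(int).mean(2); sat=p.max(2).astype(int)-p.min(2)
X,Y,Z=w[...,0],w[...,1],w[...,2]
for nm,m,h in [("panel",(sat<30)&(g<120)&(X>380)&(X<530)&(Y>75)&(Y<160)&(Z>29),35),("tray",(sat<40)&(X>360)&(X<550)&(Y>66)&(Y<180)&(Z>17),23),("mid",(sat<30)&(g<110)&(X>380)&(X<560)&(Y>-20)&(Y<66)&(Z>17)&(Z<31),24)]:
    m=cv2.morphologyEx(m.astype(np.uint8),cv2.MORPH_OPEN,np.ones((3,3)))
    cs,_=cv2.findContours(m,0,1); cs=max(cs,key=len)
    q=np.array([onplane(u[0],h,K,R,t)[:2] for u in cs],np.float32); print(nm,np.nanmedian(Z[m>0]),cv2.minAreaRect(q))
n,c,r,ex,ey,b=lamp(p,d,K,R,t); up=ex*np.sign(ex[0]); f=b-c; k=f@n>28
print("ball up",(f[k]@up).mean(),"n",(f[k]@n).mean())
a=load("top0.npz")[0].astype(int); D=abs(a-p).sum(2)
for nm,s in [("fan/pump boxes",np.s_[148:184,268:362])]: print(nm,(D[s]>90).sum(),D[s].mean())
E
```

```text
panel 35.77319974542313 ((456.69927978515625, 119.72248840332031), (118.10911560058594, 58.85348129272461), 0.8329158425331116)
tray 28.04133803930263 ((456.5721740722656, 119.70954132080078), (158.50436401367188, 98.19971466064453), 1.1130849123001099)
mid 24.598984698690632 ((465.99835205078125, 23.23885726928711), (59.92101287841797, 119.73131561279297), 89.25823974609375)
ball up -14.974337770339105 n 36.937253257175925
fan/pump boxes 0 15.407210401891254
```

```bash
python3 -c "
from workcell import env,readout
print(readout.state()['qvel'].round(2)); print(env.job_done())"
```

```text
[ 0.84  1.76 -0.41 -0.08 -0.16 -0.04]
the job is handed in; nothing more can be done
None
```

The top panel is centred on the tray and the lamp is switched on. I handed the job in at about 14.5 s; it reports no verdict.

- **Panel:** I gripped it lightly across its 60 mm side and slid it about 95 mm level onto the tray, then set it down about 1 mm and let go. The last top-camera check puts it within 1 mm of the tray's centre and turned 0.3° from it, with its underside on the tray top.
- **Lamp switch:** I gripped the ball and drew it down the slope until it snapped over, then opened and backed away. The last check shows the ball 15 mm down-slope of the pivot, about +0.39 rad, which is on.
- **Paddle switches:** the pictures of both boxes from before and after show no significant difference.
- **Lower panels:** they look unmoved in the pictures. I did not measure the middle panel at the start, so I have no number for its shift.

Two things did not go to plan:
- **Joint 6:** it ran into its range limit on the first approach to the lamp, leaving the tool about 6 mm off. I backed off and rolled the tool, about 25–30° in the end.
- **Scene camera:** it disagreed with the other cameras by 4–6 mm in y, so I used the top and wrist cameras, which agreed to within about 2 mm on the panel and tray.

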